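Hold the reference plate in the reader's slot

TASK

Check the small plate reader with its reference plate: press down the thumb lever behind the slot so that the hinged cap on the reader flips open and stands up clear of the slot, then lift the steel reference plate out of its storage block by the black grip. Lower the plate window end first through the slot until the black line round it is level with the top of the metal collar, and finish while still holding it there by its grip, still and upright; it would drop too deep if let go. Leave the eyepiece, the sample cup and the carton behind as they stand.

Things in the scene. Friction and masses are not known exactly. Their poses are not given: they have to be found in the camera images.
- reader: White bench instrument, fixed, left or right of the middle, yaw up to 0.4 rad. Origin: under the slot's centre, on the worktop. Own z up, y along the slot, x across it; the front with the blank display is at -x. Housing x -85..65, y -45..45 mm, 75 mm high; on it a grey tower (26 x 50 mm, x by y) ends in a metal collar, top 110 mm above the worktop.
- slot (a point): Centre of the slot's mouth, level with the collar's top (z 110 mm in the reader's frame). The slot is 8 mm across (reader x) and 32 mm long (reader y), with a 2 mm bevelled mouth, and is straight for 12 mm; below it lies a wider shaft whose floor is 70 mm beneath the collar's top.
- cap (a joint): Hinge of the black cap over the slot (rad): 0 = flat on the collar, slot covered; grows as it opens, stop at 1.7, open enough from 1.3. Slight friction, no spring: it stays where it is left; about 1 N at the lever's tip moves it. The cap plate is 24 mm (reader x) by 38 mm (y), 4 mm thick. The start is shut or up to 0.15 rad open.
- cap_hinge (a point): Middle of the cap's hinge axis, which runs along reader y: 14 mm to reader +x of the slot centre, 2.5 mm above the collar's top.
- lever_tip (a point): Free end of the cap's thumb lever (moves with it): 40 mm long from the hinge axis, 14 mm wide in y, 4 mm thick. Cap shut: it points 50 degrees up toward reader +x, tip 40 mm in +x from the slot centre, 143 mm above the worktop. Pressed down it passes level (tip 54 mm in +x) to 47 degrees below level at the stop. Free space beside and under it down to the housing top.
- stand: Plain aluminium storage block 50 x 64 x 45 mm (own x by y by z), fixed, origin at the centre of its underside; an upright pocket (9 mm in x, 33 mm in y, 35 mm deep, floor 10 mm above the worktop) holds the plate. Yaw varies by up to 0.5 rad; on the side away from the reader.
- plate: Reference plate, loose, about 90 g, standing upright in the storage block. Origin: centre of its lower end; own z up toward the grip. Steel blade 6 mm thick (own x) and 30 mm wide (y), z 0 to 92 mm, the lowest 4 mm narrower (3.6 x 26 mm) as a lead-in, with a round window 24 mm above the lower end. Then a black ribbed grip 12 mm thick (x), 26 mm wide (y), z 92 to 124 mm. Either side may face forward.
- line (a point): The black line round the blade, 50 mm above its lower end, on the plate's axis.
- grip (a point): Centre of the plate's black grip, 108 mm above the lower end; pinch across the 12 mm thickness (plate x).
- spare_eyepiece: Black eyepiece, 33 mm wide, 46 mm high, upright between reader and block; origin at its underside. Bystander.
- sample_cup_0: Sample cup with screw lid, 64 mm wide, 66 mm high, behind the work; origin at its underside. Bystander.
- lancet_box: Small white carton 62 x 100 x 50 mm behind the work on the left; origin at its underside. Bystander.
Things that resemble listed ones, but are neither listed nor needed, are in the scene too. What is shaped like the stand but blue is not meant.

How it is judged:
By the outcome, as a careful person would: the job done as asked, in the order asked, and still so for the second after the job is handed in, while the arm keeps its last pose, push and grip.
It also fails if it takes over 64 s, if anything falls off the work surface, if the arm or the gripper's body presses on something with over 40 N, if the wrist force passes 120 N, or if a joint passes its speed limit or range.

ROBOT

A 7-joint arm with a two-finger parallel gripper is mounted at the origin on a cart in front of the work surface, level with it; the furniture and walls round the work are solid. World frame = base frame: x ahead of the robot, y to its left, z up, the work surface at z = 0. Lengths are in m, angles in rad, forces in N, time in s.
With the tool pointing down it reaches from about 0.4 to 0.85 m from the base axis. Payload 10.4 kg.
Tool frame: the origin (TCP) lies midway between the tips of the shut fingers; the grasp point (between the pads) lies 19 mm behind it; z points along the fingers, x is the direction in which the jaws open and shut, and the axes are right-handed (so a half turn about z gives the same grasp; the last joint's range is limited). The gripper opens to 87 mm and grips with 3 to 60 N. Pads are 19 mm wide; open, the fingers measure 117 mm over their backs; the gripper's body (75 mm by 190 mm) begins 51 mm behind the grasp point.
Start: joints at [-1.36, 0.332, -0.065, 1.46, 0.022, 1.35, -0.088], TCP at [0.145, 0.608, 0.223] pointing down, gripper open.
Joint ranges: [-2.6, 2.6], [-0.5, 2.12], [-1.47, 1.34], [0.16, 2.42], [-1.27, 4.41], [0.06, 2.06], [-2.6, 2.6]. Speed limits (rad/s): [2.22, 2.22, 2.79, 2.79, 3.14, 3.14, 3.14].

INTERFACE

Orientations are given as a unit quaternion [x, y, z, w].
In Python, from cell import ctrl, move_gripper, solver, status, cams gives the robot as it stands. Calls block until the motion is done:
- ctrl.movep(position, orientation): joint-space move of the TCP to a pose.
- ctrl.move_linear(position, rotation=None, max_speed=0.15, f_stop=None): straight line of the TCP; rotation=None keeps the orientation; max_speed is the mean speed in m/s. With f_stop (N) it stops when the force on the tool has changed by that much, and returns True; else False.
- ctrl.movej(angles): joint-space move.
- move_gripper(opening): finger opening in m; the grip force is fixed at half the most; returns when the fingers have stopped.
- ctrl.wait(seconds).
- solver.inverse_kinematics(position, orientation): joint angles nearest the present ones, or None.
- status.observe(): the state.
- cams.capture(name): name is "scene" or "top" or "wrist"; returns (picture, depth): 400x640x3 uint8, red, green, blue; 400x640 float32, m along the optical axis (not along the pixel's ray), 0 where there is no reading.
- cams.calibration(name): a dict with "K" (3x3 intrinsics, pixels), "R" (3x3) and "t" (3): a world point X has camera coordinates R X + t. Camera axes: x right, y down, z forward; pixel columns grow to the right and rows downward; lengths in m; the calibration is good to about 2 mm. A picture is of the moment at which its call begins: read the wrist's pose just before it. calibration takes no time and is no camera call; for the wrist camera it gives the pose at the moment of the call.
A pose or a line that the arm cannot do raises ctrl.Unreachable and nothing moves.
- ctrl.close_job(): hands the job in, once; it reports no verdict.
The state is a dict: "time_s": time; "joint_positions": joint angles; "joint_velocities": joint speeds; "joint_torque": joint torques, N m; "tool_pos": TCP position; "tcp_rot": TCP orientation; "force": force on the tool from outside, world axes, zero at the start; "torque": the same for the moment, N m; "width": finger opening in m.
Only numpy, scipy, OpenCV 4.12 (cv2) and the standard library are available. Lean on these libraries where they do the work, as an engineer would, in place of code of your own. Each camera call takes 0.05 s, during which the arm holds its last target.

## Working session

There is one attempt and no reset: what is moved stays moved. The work goes in short steps, each a Python script; the robot and the scene stay as the last script left them, time stands still between calls to the robot, and variables do not carry over. Pictures are saved under pics/ and viewed, and the job is handed in when it is done.

```bash
ls; mkdir -p pics; python3 - <<'E'
from cell import ctrl, move_gripper, solver, status, cams
import cv2, numpy as np
s=status.observe(); print(s)
for n in ["scene","top","wrist"]:
    c=cams.calibration(n); print(n,c)
    p,d=cams.capture(n); cv2.imwrite(f"pics/{n}0.png",p[:,:,::-1]); np.save(f"pics/{n}0_d.npy",d); np.savez(f"pics/{n}0_c.npz",**c)
E
```

```text
pics
{'time_s': 0.0, 'joint_positions': array([-1.35959119,  0.33285135, -0.06473026,  1.46098008,  0.02158326,
        1.34991437, -0.08851241]), 'joint_velocities': array([-2.34286105e-04, -4.27816559e-05, -2.56228268e-04, -1.12135451e-03,
        1.08775034e-04,  6.30634780e-04,  7.39031446e-04]), 'joint_torque': array([-6.85408140e-04, -6.23263407e+01,  2.42640590e-02, -3.89885581e+01,
       -6.12264290e-02,  4.01084963e-02,  1.68789197e-04]), 'tool_pos': array([0.14468923, 0.60759822, 0.22174833]), 'tcp_rot': array([ 7.84744148e-01,  6.19819402e-01, -5.58211571e-04,  4.69054200e-04]), 'force': array([-0.30818075, -0.43125971, -1.44818874]), 'torque': array([ 0.00656687, -0.04470508,  0.03338194]), 'width': 0.08688725487131017}
scene {'K': array([[390.61300012,   0.        , 312.31357639],
       [  0.        , 390.61300012, 204.79516886],
       [  0.        ,   0.        ,   1.        ]]), 'R': array([[ 0.67165004, -0.74085638, -0.00424784],
       [-0.39966546, -0.35749144, -0.84407784],
       [ 0.62382189,  0.56862262, -0.53620385]]), 't': array([-0.4463684 ,  0.3698213 ,  0.48151589])}
top {'K': array([[478.01652559,   0.        , 325.18534303],
       [  0.        , 478.01652559, 203.30800877],
       [  0.        ,   0.        ,   1.        ]]), 'R': array([[-0.02234909, -0.99972689, -0.00683148],
       [-0.99028889,  0.02307493, -0.13709655],
       [ 0.13721675,  0.00370116, -0.99053413]]), 't': array([0.03859671, 0.67747363, 0.96216788])}
wrist {'K': array([[285.72912025,   0.        , 320.56634341],
       [  0.        , 285.72912025, 200.2265974 ],
       [  0.        ,   0.        ,   1.        ]]), 'R': array([[ 0.23229013,  0.97264498, -0.00174549],
       [ 0.93159163, -0.22196904,  0.28786591],
       [ 0.27960389, -0.0684945 , -0.95766913]]), 't': array([-0.62460007, -0.03621016,  0.39255974])}
```

View pics/scene0.png

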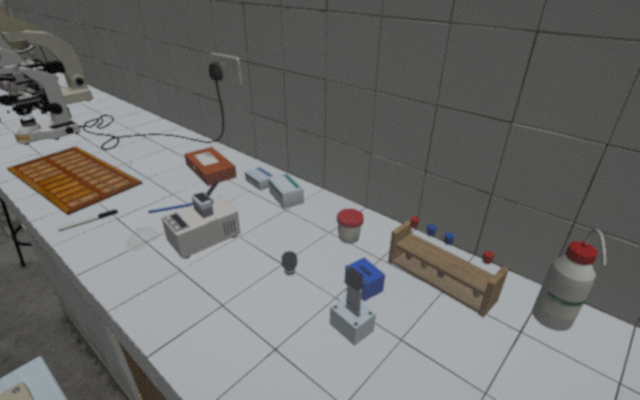

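View pics/top0.png

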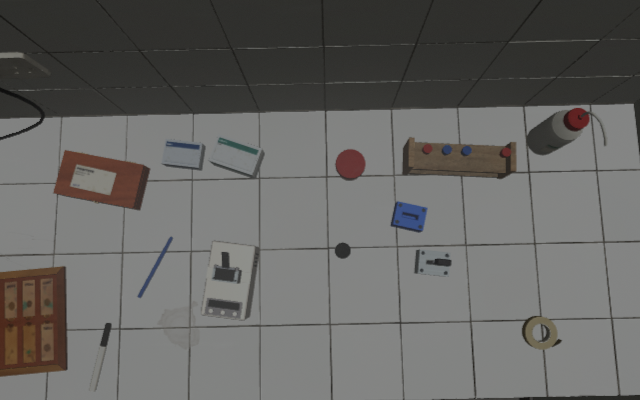

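```bash
cat > h.py <<'E'
import numpy as np, cv2
def ray(c,uv,z):
    K,R,t=c["K"],c["R"],c["t"]
    d=R.T@np.linalg.inv(K)@np.array([uv[0],uv[1],1.]); o=-R.T@t
    return o+d*(z-o[2])/d[2]
def cloud(c,d):
    K,R,t=c["K"],c["R"],c["t"]
    v,u=np.mgrid[:d.shape[0],:d.shape[1]]
    P=np.stack([(u-K[0,2])/K[0,0]*d,(v-K[1,2])/K[1,1]*d,d],-1)
    return (P-t)@R
def proj(c,X):
    p=c["K"]@(c["R"]@np.asarray(X)+c["t"]); return p[:2]/p[2]
E
python3 - <<'E'
import cv2,numpy as np
from h import *
im=cv2.imread("pics/top0.png"); 
a=cv2.resize(im[225:335,185:275],None,fx=6,fy=5.4,interpolation=cv2.INTER_CUBIC)
cv2.imwrite("pics/t_reader.png",cv2.resize(im[230:330,180:280],(600,600),interpolation=cv2.INTER_CUBIC))
cv2.imwrite("pics/t_stand.png",cv2.resize(im[190:290,380:480],(600,600),interpolation=cv2.INTER_CUBIC))
c=np.load("pics/top0_c.npz"); d=np.load("pics/top0_d.npy"); P=cloud(c,d)
np.set_printoptions(precision=3,suppress=True)
for uv in [(230,255),(226,262),(227,273),(215,310),(250,250),(433,263),(443,262),(425,262),(343,250),(350,160),(420,257),(300,300)]: print(uv,P[uv[1],uv[0]])
E
```

```text
(230, 255) [0.573 0.217 0.078]
(226, 262) [0.558 0.215 0.126]
(227, 273) [0.537 0.215 0.116]
(215, 310) [0.465 0.247 0.077]
(250, 250) [0.582 0.178 0.074]
(433, 263) [ 0.548 -0.186  0.101]
(443, 262) [ 0.549 -0.197  0.136]
(425, 262) [ 0.551 -0.181  0.046]
(343, 250) [ 0.579 -0.012  0.045]
(350, 160) [ 0.766 -0.031  0.066]
(420, 257) [ 0.561 -0.172  0.043]
(300, 300) [0.476 0.082 0.001]
```

View pics/t_reader.png

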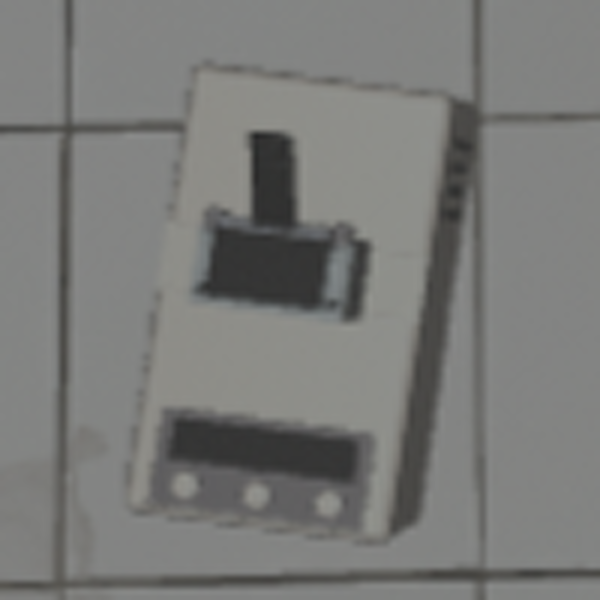

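View pics/t_stand.png

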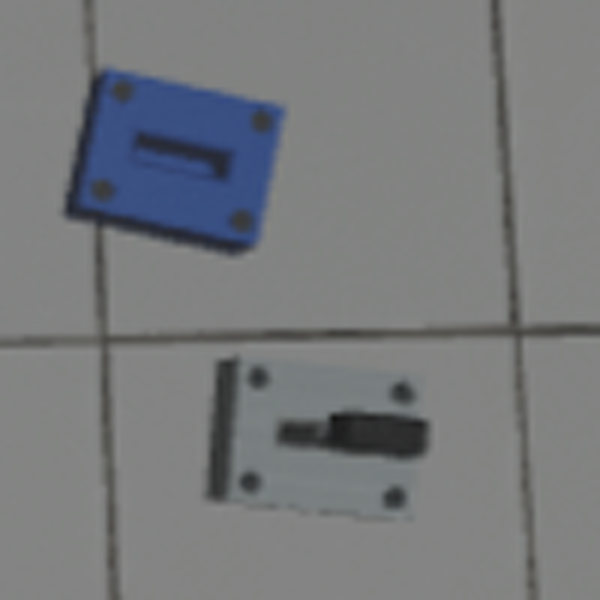

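```bash
cat >> h.py <<'E'
def fit2(model,meas):
    m=np.asarray(model,float);q=np.asarray(meas,float)
    mc,qc=m.mean(0),q.mean(0);a=m-mc;b=q-qc
    th=np.arctan2((a[:,0]*b[:,1]-a[:,1]*b[:,0]).sum(),(a*b).sum())
    R=np.array([[np.cos(th),-np.sin(th)],[np.sin(th),np.cos(th)]])
    t=qc-R@mc
    return t,th,(q-(m@R.T+t))
E
python3 - <<'E'
from h import *
np.set_printoptions(precision=4,suppress=True)
c=np.load("pics/top0_c.npz")
print("cam",-c["R"].T@c["t"])
g=lambda L,o,z:[ray(c,(o[0]+u/6-.4,o[1]+v/6-.4),z)[:2] for u,v in L]
r=g([(195,65),(450,95),(385,540),(130,510)],(180,230),.075)
print(fit2([(.065,.045),(.065,-.045),(-.085,-.045),(-.085,.045)],r))
s=g([(237,357),(424,375),(413,521),(223,501)],(380,190),.045)
print(fit2([(.025,.032),(.025,-.032),(-.025,-.032),(-.025,.032)],s))
# lever tip shut
k=g([(247,133),(290,133)],(180,230),.143); print(k)
E
```

```text
cam [0.5397 0.0194 1.0462]
(array([0.5339, 0.2204]), np.float64(-0.14075943076735317), array([[-0.0011, -0.0013],
       [-0.0006,  0.0014],
       [ 0.0014,  0.0022],
       [ 0.0003, -0.0022]]))
(array([ 0.5489, -0.1991]), np.float64(-0.12897761760911833), array([[-0.0002,  0.0002],
       [ 0.0003, -0.0008],
       [-0.    , -0.0005],
       [-0.    ,  0.0011]]))
[array([0.5773, 0.2215]), array([0.577, 0.208])]
```

View pics/wrist0.png

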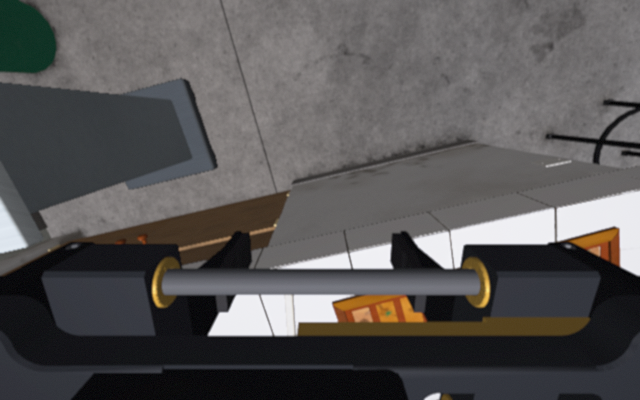

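```bash
cat >> h.py <<'E'
from scipy.spatial.transform import Rotation as Ro
def down(psi):
    c,s=np.cos(psi),np.sin(psi)
    return Ro.from_matrix(np.array([[c,s,0],[s,-c,0],[0,0,-1.]])).as_quat()
def rd(p,t=(0.5339,0.2204),th=-0.1408):
    c,s=np.cos(th),np.sin(th)
    return np.array([t[0]+c*p[0]-s*p[1],t[1]+s*p[0]+c*p[1],p[2]])
E
python3 - <<'E'
from h import *
np.set_printoptions(precision=3,suppress=True)
from cell import *
c=cams.calibration("wrist");s=status.observe()
Rt=Ro.from_quat(s["tcp_rot"])
print("cam in tool",Rt.inv().apply(-c["R"].T@c["t"]-s["tool_pos"]))
for psi in (-.14,-.14+np.pi, -.14+np.pi/2,-.14-np.pi/2):
  for p in (rd((.044,0,.2)),rd((0,0,.19)),np.array([.549,-.199,.2])):
    print(psi,p,solver.inverse_kinematics(p,down(psi)))
E
```

```text
cam in tool [ 0.    -0.078 -0.163]
-0.14 [0.577 0.214 0.2  ] [-0.832  0.346  0.513  1.544 -0.174  1.297 -0.438]
-0.14 [0.534 0.22  0.19 ] [-0.87   0.258  0.475  1.659 -0.123  1.254 -0.511]
-0.14 [ 0.549 -0.199  0.2  ] [-0.653  0.501  1.241  1.652 -0.485  1.343  0.524]
3.001592653589793 [0.577 0.214 0.2  ] [ 0.423  0.635 -1.245  1.473  0.601  1.46   2.176]
3.001592653589793 [0.534 0.22  0.19 ] [-0.637  0.245  0.196  1.647 -0.05   1.254  2.57 ]
3.001592653589793 [ 0.549 -0.199  0.2  ] [-0.685  0.568  1.328  1.653 -0.561  1.372 -2.558]
1.4307963267948964 [0.577 0.214 0.2  ] [-0.695  0.329  0.335  1.536 -0.111  1.295  1.084]
1.4307963267948964 [0.534 0.22  0.19 ] [-0.729  0.248  0.305  1.652 -0.078  1.253  1.022]
1.4307963267948964 [ 0.549 -0.199  0.2  ] [-0.57   0.408  1.08   1.649 -0.37   1.31   2.004]
-1.7107963267948967 [0.577 0.214 0.2  ] [-0.881  0.355  0.577  1.546 -0.198  1.299 -1.99 ]
-1.7107963267948967 [0.534 0.22  0.19 ] [-0.925  0.264  0.541  1.662 -0.142  1.254 -2.065]
-1.7107963267948967 [ 0.549 -0.199  0.2  ] [-0.637  0.477  1.206  1.651 -0.457  1.334 -1.068]
```

```bash
python3 - <<'E'
from h import *
np.set_printoptions(precision=3,suppress=True)
from cell import *
p=rd((.044,-0.03,.27)); 
ctrl.movep(p,down(-.14)); move_gripper(0.0)
s=status.observe(); c=cams.calibration("wrist"); im,d=cams.capture("wrist")
cv2.imwrite("pics/w1.png",im[:,:,::-1]); np.savez("pics/w1_c.npz",**c); np.save("pics/w1_d.npy",d)
print(s["time_s"],s["tool_pos"],s["joint_positions"],s["width"])
E
```

```text
3.8417 [0.573 0.185 0.27 ] [-0.824  0.278  0.545  1.478 -0.144  1.425 -0.415] 0.0003663791422500568
```

View pics/w1.png

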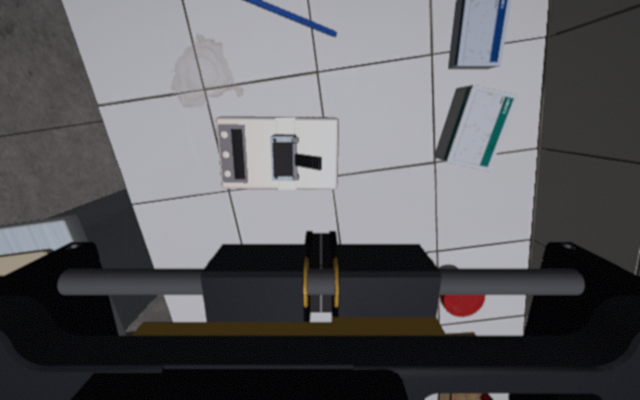

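```bash
python3 - <<'E'
from h import *
im=cv2.imread("pics/w1.png");cv2.imwrite("pics/w1c.png",cv2.resize(im[105:205,210:350],(798,570),interpolation=cv2.INTER_CUBIC))
c=np.load("pics/w1_c.npz")
for n,p in dict(slot=(0,0,.110),tip=(.04,0,.143),c1=(.065,.045,.075),c2=(.065,-.045,.075),c3=(-.085,-.045,.075),c4=(-.085,.045,.075),t1=(-.013,.025,.11),t2=(-.013,-.025,.11)).items():
    q=proj(c,rd(p)); print(n,q,(q-[210,105]+.4)*5.7)
E
```

```text
slot [280.65928654 159.83714364] [405.03793328 314.85171877]
tip [315.46103715 164.75258285] [603.40791174 342.86972226]
c1 [336.9387044  118.16080056] [725.83061509  77.29656319]
c2 [335.78408095 190.38073444] [719.2492614 488.9501863]
c3 [220.06144392 190.38176914] [ 59.63023037 488.95608409]
c4 [212.51690438 118.14277356] [16.62635495 77.1938093 ]
t1 [268.02789389 137.32014853] [333.03899517 186.50484661]
t2 [270.30416298 181.3746054 ] [346.01372899 437.61525079]
```

View pics/w1c.png

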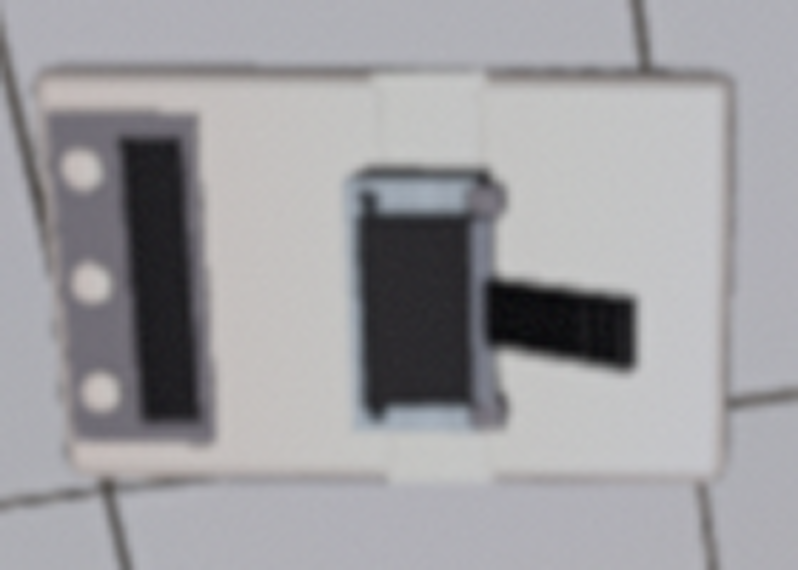

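```bash
python3 - <<'E'
from h import *
np.set_printoptions(precision=4,suppress=True)
c=np.load("pics/w1_c.npz")
g=lambda L,z:[ray(c,(210+u/5.7-.4,105+v/5.7-.4),z)[:2] for u,v in L]
r=g([(735,75),(727,484),(66,479),(35,69)],.075)
print(fit2([(.065,.045),(.065,-.045),(-.085,-.045),(-.085,.045)],r))
k=g([(347,177),(357,430)],.11);k=np.array(k);print(k, np.linalg.norm(k[0]-k[1]))
for t,th in [((.5339,.2204),-.1408)]:
    print(fit2([(-.013,.025),(-.013,-.025)],k))
E
```

```text
(array([0.5364, 0.2214]), np.float64(-0.1504512822338575), array([[-0.0009, -0.0001],
       [-0.0001,  0.0005],
       [-0.0002,  0.0002],
       [ 0.0012, -0.0006]]))
[[0.5276 0.2484]
 [0.52   0.1987]] 0.05022707037524342
(array([0.5367, 0.2216]), np.float64(-0.1506654503874264), array([[ 0.    ,  0.0001],
       [-0.    , -0.0001]]))
```

```bash
sed -i 's/t=(0.5339,0.2204),th=-0.1408/t=(0.5366,0.2215),th=-0.1505/' h.py; python3 - <<'E'
from h import *
np.set_printoptions(precision=3,suppress=True)
from cell import *
q=down(-.1505)
ctrl.movep(rd((.046,0,.165)),q)
r=ctrl.move_linear(rd((.046,0,.085)),max_speed=.05,f_stop=8)
s=status.observe(); print(r,s["time_s"],s["tool_pos"],s["force"])
E
```

```text
True 5.1667 [0.584 0.214 0.138] [3.884 0.549 2.172]
```

```bash
python3 - <<'E'
from h import *
np.set_printoptions(precision=3,suppress=True)
from cell import *
ctrl.wait(.2); s=status.observe(); print(s["tool_pos"],s["force"])
im,d=cams.capture("scene"); c=cams.calibration("scene")
u,v=proj(c,rd((0,0,.12))).astype(int); print(u,v)
cv2.imwrite("pics/s1.png",cv2.resize(im[v-60:v+50,u-70:u+70,::-1],(770,600),interpolation=cv2.INTER_CUBIC))
im,d=cams.capture("top")
cv2.imwrite("pics/t1.png",im[:,:,::-1])
E
```

```text
[0.583 0.214 0.138] [4.226 0.11  3.314]
200 193
```

View pics/s1.png

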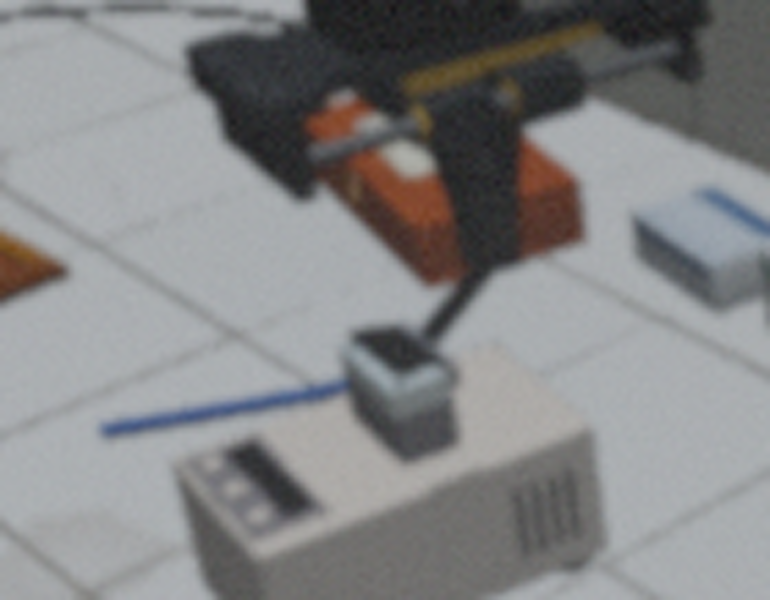

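```bash
python3 - <<'E'
from h import *
np.set_printoptions(precision=3,suppress=True)
from cell import *
ctrl.move_linear(rd((.046,0,.16)))
ctrl.move_linear(rd((.033,0,.155)))
for x,z in [(.034,.135),(.038,.122),(.042,.110),(.045,.098),(.046,.088)]:
    r=ctrl.move_linear(rd((x,0,z)),max_speed=.06,f_stop=15)
    s=status.observe(); print(r,s["time_s"],s["tool_pos"],s["force"])
    if r: break
im,d=cams.capture("scene"); u,v=200,193
cv2.imwrite("pics/s2.png",cv2.resize(im[v-60:v+50,u-70:u+70,::-1],(770,600),interpolation=cv2.INTER_CUBIC))
E
```

```text
False 6.5 [0.57  0.216 0.134] [0.144 0.204 0.726]
False 6.875 [0.574 0.216 0.121] [-0.366 -0.021 -0.333]
False 7.2333 [0.578 0.215 0.109] [-0.366  0.511 -0.105]
False 7.5917 [0.581 0.214 0.097] [-0.265 -1.384 -0.161]
False 7.9083 [0.582 0.215 0.088] [ 0.121 -0.432 -0.102]
```

View pics/s2.png

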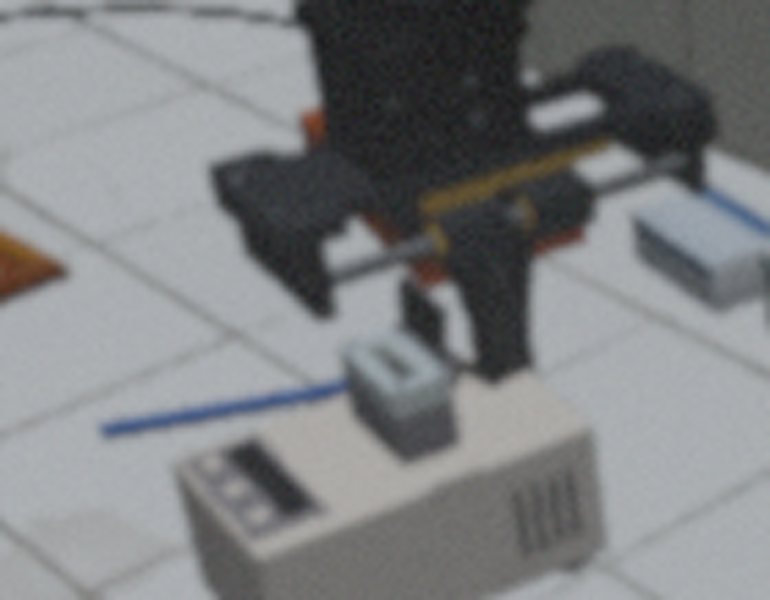

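```bash
python3 - <<'E'
from h import *
np.set_printoptions(precision=3,suppress=True)
from cell import *
r=ctrl.move_linear(rd((.0455,0,.083)),max_speed=.04,f_stop=8)
s=status.observe(); print(r,s["time_s"],s["tool_pos"],s["force"])
ctrl.move_linear(rd((.047,0,.2)),max_speed=.2)
q=down(-.13)
j=solver.inverse_kinematics([.549,-.23,.25],q);print(j)
ctrl.movep([.549,-.23,.25],q); move_gripper(.06)
s=status.observe(); print(s["time_s"],s["joint_positions"])
c=cams.calibration("wrist"); im,d=cams.capture("wrist")
cv2.imwrite("pics/w2.png",im[:,:,::-1]); np.savez("pics/w2_c.npz",**c)
im,d=cams.capture("scene");cv2.imwrite("pics/s3.png",im[:,:,::-1]);u,v=200,193
cv2.imwrite("pics/s3c.png",cv2.resize(im[v-60:v+50,u-70:u+70,::-1],(770,600),interpolation=cv2.INTER_CUBIC))
E
```

```text
True 8.1667 [0.584 0.215 0.085] [ 2.864 -0.296  3.795]
[-0.382  0.331  0.893  1.542 -0.26   1.393  0.4  ]
11.725 [-0.382  0.331  0.893  1.542 -0.26   1.393  0.4  ]
```

View pics/w2.png

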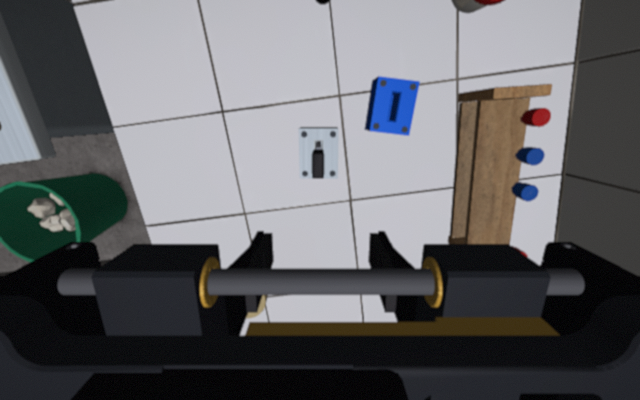

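View pics/s3c.png

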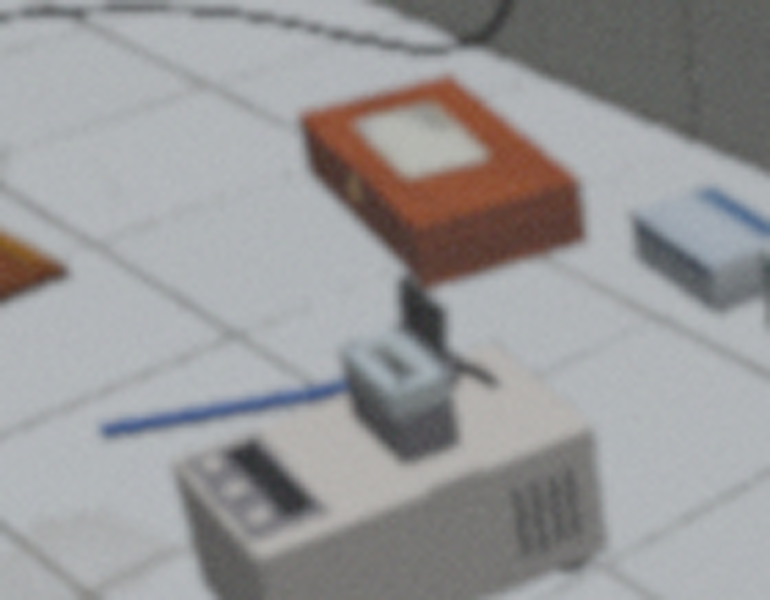

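```bash
python3 - <<'E'
from h import *
im=cv2.imread("pics/w2.png");cv2.imwrite("pics/w2c.png",cv2.resize(im[115:190,280:360],(640,600),interpolation=cv2.INTER_CUBIC))
E
```

```text
(no output)
```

View pics/w2c.png

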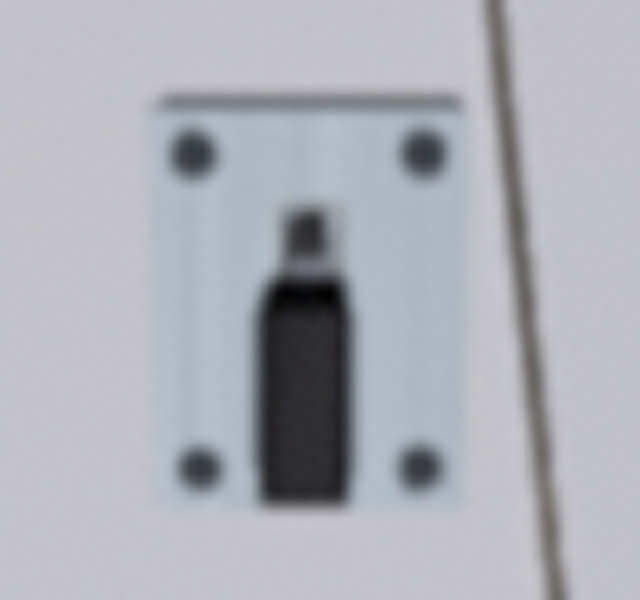

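```bash
python3 - <<'E'
from h import *
np.set_printoptions(precision=4,suppress=True)
c=np.load("pics/w2_c.npz")
g=lambda L,z:np.array([ray(c,(280+u/8-.44,115+v/8-.44),z)[:2] for u,v in L])
print(fit2([(-.025,.032),(.025,.032),(.025,-.032),(-.025,-.032)],g([(153,105),(465,105),(462,507),(160,507)],.045)))
print(fit2([(-.006,.013),(.006,.013),(.006,-.013),(-.006,-.013)],g([(258,303),(350,303),(349,503),(260,503)],.134)))
E
```

```text
(array([ 0.5515, -0.1987]), np.float64(-0.12898103312742193), array([[ 0.0006,  0.    ],
       [-0.0006,  0.0001],
       [-0.0001, -0.0001],
       [ 0.0002, -0.    ]]))
(array([ 0.5514, -0.1985]), np.float64(-0.13110123686386235), array([[ 0.0003, -0.0007],
       [-0.0005, -0.0005],
       [-0.0004,  0.0007],
       [ 0.0005,  0.0005]]))
```

```bash
python3 - <<'E'
from h import *
np.set_printoptions(precision=4,suppress=True)
from cell import *
q=down(-.13); a=np.array([.5514,-.1985,0])
ctrl.move_linear(a+[0,0,.2],q,max_speed=.15)
r=ctrl.move_linear(a+[0,0,.099],q,max_speed=.1,f_stop=10); print(r)
print(move_gripper(.0)); s=status.observe(); print(s["tool_pos"],s["force"],s["width"],s["torque"])
ctrl.move_linear(a+[0,0,.26],q,max_speed=.1)
s=status.observe(); print(s["time_s"],s["tool_pos"],s["force"],s["width"],s["torque"])
for n in ["wrist","scene"]:
    c=cams.calibration(n); im,d=cams.capture(n)
    cv2.imwrite(f"pics/{n}4.png",im[:,:,::-1]); np.savez(f"pics/{n}4_c.npz",**c)
    print(proj(c,a+[0,0,.26]))
E
```

```text
False
False
[ 0.5514 -0.1985  0.099 ] [-0.0197 -0.3751  1.0714] 0.011937839642783395 [-0.1188  0.0254  0.0924]
16.1417 [ 0.5512 -0.1984  0.2595] [-0.3468  0.1937 -0.5557] 0.011660801314507963 [-0.0816  0.057  -0.0117]
[319.082  246.8385]
[359.9709 205.4409]
```

View pics/wrist4.png

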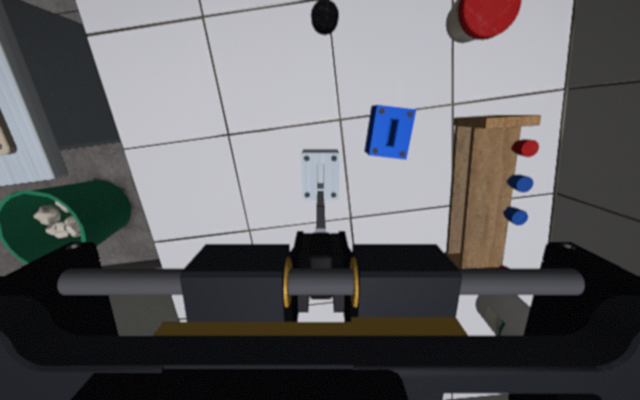

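View pics/scene4.png

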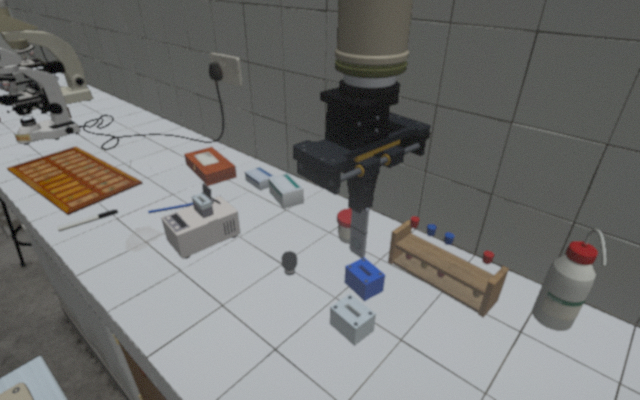

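```bash
python3 - <<'E'
from h import *
from cell import *
im=cv2.imread("pics/scene4.png");A=cv2.resize(im[190:270,330:390],(450,600),interpolation=cv2.INTER_CUBIC)
im=cv2.imread("pics/wrist4.png");B=cv2.resize(im[185:255,295:345],(350,490),interpolation=cv2.INTER_CUBIC)
B=cv2.copyMakeBorder(B,0,110,0,0,0);cv2.imwrite("pics/c4.png",np.hstack([A,B]))
R=Ro.from_euler('z',-.13)
for n,o,k in [("scene",(330,190),7.5),("wrist",(295,185),7)]:
  c=np.load(f"pics/{n}4_c.npz")
  for z in (0,.004,.05,.092):
   for y in (-.015,.015):
    p=np.array([.5512,-.1984,.2595+.019-.108+z])+R.apply([0,y,0]); print(n,z,y,(proj(c,p)-o+.45)*k)
E
```

```text
scene 0 -0.015 [253.15639365 510.2373371 ]
scene 0 0.015 [151.21098871 441.49194469]
scene 0.004 -0.015 [254.42087019 495.39752277]
scene 0.004 0.015 [152.08875043 426.87414037]
scene 0.05 -0.015 [269.6291782  316.91380929]
scene 0.05 0.015 [162.63107948 251.30746849]
scene 0.092 -0.015 [284.68062542 140.27100377]
scene 0.092 0.015 [173.03779805  77.99918573]
wrist 0 -0.015 [173.90082977 241.55103464]
wrist 0 0.015 [173.47150119  25.10720623]
wrist 0.004 -0.015 [173.77329007 252.14230815]
wrist 0.004 0.015 [173.33325324  32.8213366 ]
wrist 0.05 -0.015 [171.98876639 400.33442325]
wrist 0.05 0.015 [171.38489616 141.53818539]
wrist 0.092 -0.015 [169.59976357 598.72427169]
wrist 0.092 0.015 [168.73496817 289.40215925]
```

View pics/c4.png

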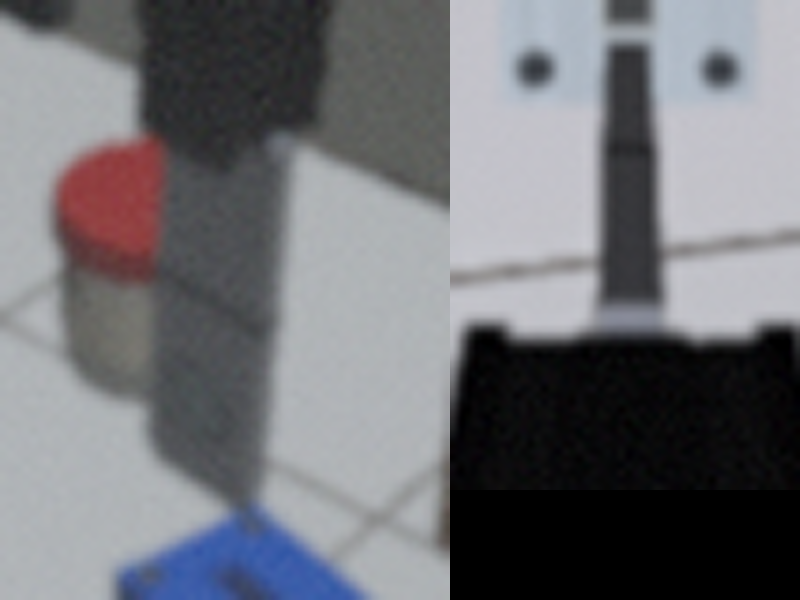

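```bash
python3 - <<'E'
from h import *
np.set_printoptions(precision=4,suppress=True)
from cell import *
q=down(-.1505)
ctrl.move_linear(rd((0,0,.26)),q,max_speed=.12)
ctrl.move_linear(rd((0,0,.222)),q,max_speed=.08)
ctrl.wait(.2)
s=status.observe(); print(s["time_s"],s["tool_pos"],s["joint_positions"],s["width"],s["force"])
for n in ["wrist","scene"]:
    c=cams.calibration(n); im,d=cams.capture(n)
    cv2.imwrite(f"pics/{n}5.png",im[:,:,::-1]); np.savez(f"pics/{n}5_c.npz",**c)
    u,v=proj(c,rd((0,0,.12))).astype(int); print(u,v)
    cv2.imwrite(f"pics/{n}5c.png",cv2.resize(im[v-50:v+50,u-50:u+50,::-1],(600,600),interpolation=cv2.INTER_CUBIC))
E
```

```text
20.7167 [0.5369 0.2216 0.2225] [-1.0169  0.2615  0.6577  1.6146 -0.164   1.3207 -0.4856] 0.011914194335262173 [-0.9289  0.3499 -0.8524]
319 199
200 193
```

View pics/wrist5c.png

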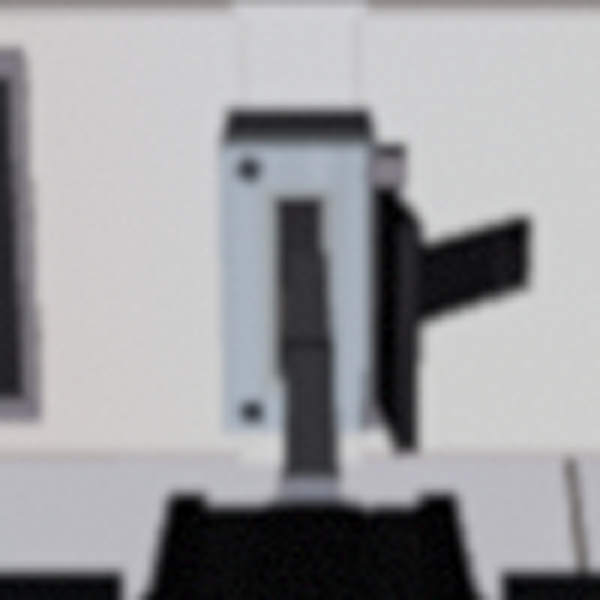

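View pics/scene5c.png

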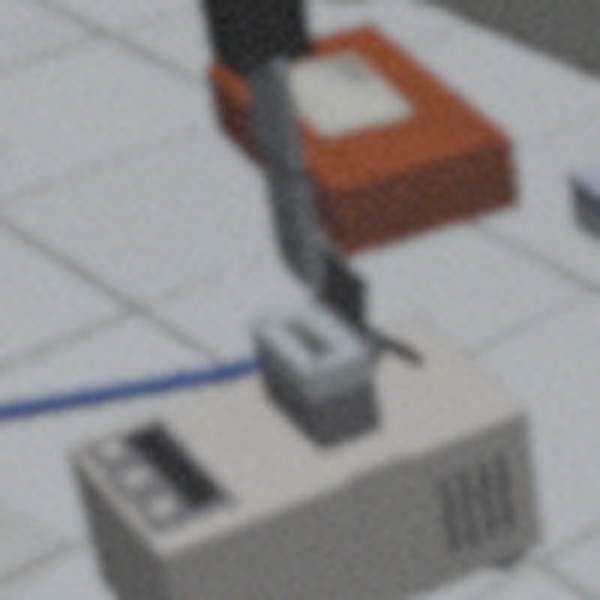

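```bash
python3 - <<'E'
from h import *
im=cv2.imread("pics/wrist5.png");A=im[165:235,295:345]
A=np.clip(A.astype(float)*2.0,0,255).astype(np.uint8)
cv2.imwrite("pics/w5z.png",cv2.resize(A,(428,600),interpolation=cv2.INTER_NEAREST))
g=cv2.cvtColor(im,cv2.COLOR_BGR2GRAY)
for v in list(range(176,232,4)): print(v,g[v,304:336])
c=np.load("pics/wrist5_c.npz")
for z in (0,.004,.05,.092):
   for y in (-.015,.015):
    print(z,y,proj(c,rd((0,y,.2225-.089+z))))
for y in (-.016,0,.016): print("slot",proj(c,rd((-.004,y,.11))),proj(c,rd((.004,y,.11))))
for y in (-.025,.025): print("collar",proj(c,rd((-.013,y,.11))),proj(c,rd((.013,y,.11))))
E
```

```text
176 [202 187 176 166 140  97  77  97 135 165 177 174 173 173 174 175 179 179
 179 177 174 171 171 173 173 161 132 119 124 126 125 124]
180 [203 189 176 174 176 173 169 168 171 171 170 168 165 163 164 164 164 166
 165 166 169 170 171 173 173 161 123  83  64  60  71 111]
184 [203 189 176 173 175 178 178 175 173 163 139  89  49  42  42  41  41  54
  98 143 163 168 171 174 174 160 121  68  26   7   7   7]
188 [204 189 176 173 176 177 178 175 172 165 140  92  50  43  45  45  44  57
  98 144 163 169 171 175 174 162 120  67  25   1  12  26]
192 [204 192 177 172 176 177 177 176 173 166 139  90  51  50  53  53  51  51
  63 106 149 168 172 174 175 162 123  68  27   7  11  22]
196 [204 195 180 175 177 178 178 176 173 167 141  93  55  49  51  53  52  52
  54  96 146 168 173 174 175 164 123  72  28   3  14  24]
200 [205 194 179 175 176 178 177 176 174 165 142  99  65  54  54  54  54  51
  54  85 135 165 173 176 176 163 124  71  23   4  11  26]
204 [204 194 180 175 177 178 179 177 173 166 143  96  58  53  52  50  52  51
  53  72 120 159 172 175 175 162 122  66  19   1   6  28]
208 [206 200 183 176
[... 710 characters left out ...]
0  93  93  95  95  95
  96  94  97 129 171 187 187 187 186 187 186 187 187 187]
0 -0.015 [318.9793876  219.26670033]
0 0.015 [318.9047776 188.3565541]
0.004 -0.015 [318.9617218  220.77992114]
0.004 0.015 [318.88540392 189.45886993]
0.05 -0.015 [318.71454794 241.95239187]
0.05 0.015 [318.6123762  204.99348752]
0.092 -0.015 [318.38366062 270.29560832]
0.092 0.015 [318.24106468 226.12021539]
slot [315.15826804 212.11143513] [322.99346727 212.10333091]
slot [315.06104612 197.0509669 ] [323.0216239  197.04314343]
slot [314.9606621  181.50066333] [323.05069629 181.4931433 ]
collar [306.47393429 220.38558522] [331.71471529 220.35876363]
collar [305.71689155 172.53756127] [332.25223422 172.51371053]
```

View pics/w5z.png

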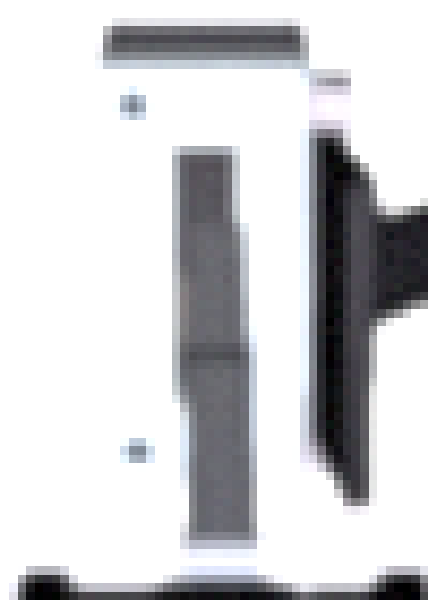

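```bash
python3 - <<'E'
from h import *
np.set_printoptions(precision=4,suppress=True)
from cell import *
dx,dy=-.0014,.0008
s=status.observe(); print(s["force"],s["torque"])
for z in (.206,.200,.196,.190):
    r=ctrl.move_linear(rd((dx,dy,z)),max_speed=.03,f_stop=6)
    ctrl.wait(.15)
    s=status.observe(); print(r,s["time_s"],s["tool_pos"],s["force"],s["torque"],s["width"])
    if r: break
for n in ["wrist","scene"]:
    c=cams.calibration(n); im,d=cams.capture(n)
    cv2.imwrite(f"pics/{n}6.png",im[:,:,::-1]); np.savez(f"pics/{n}6_c.npz",**c)
    u,v=proj(c,rd((0,0,.12))).astype(int)
    cv2.imwrite(f"pics/{n}6c.png",cv2.resize(im[v-40:v+35,u-40:u+40,::-1],(640,600),interpolation=cv2.INTER_CUBIC))
E
```

```text
[ 0.3384  1.2875 -1.1021] [-0.1218  0.078  -0.0354]
False 21.65 [0.5355 0.2225 0.2062] [-0.5762 -0.5821 -0.5495] [-0.1019  0.0566 -0.0137] 0.011977706740989316
False 22.15 [0.5354 0.2225 0.2001] [ 0.5821 -0.4079 -0.8382] [-0.1229  0.0387 -0.0435] 0.011627555191029442
False 22.5833 [0.5354 0.2225 0.196 ] [ 0.6173 -0.7867 -1.3261] [-0.0654  0.0691  0.0149] 0.011581376768738634
False 23.0833 [0.5354 0.2225 0.1901] [-0.2081  0.2214 -1.5327] [-0.0878  0.0573 -0.0078] 0.011521919758357401
```

View pics/wrist6c.png

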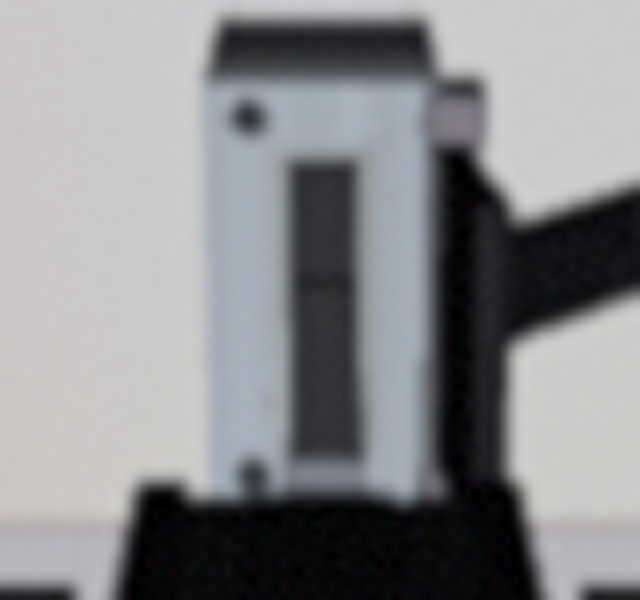

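View pics/scene6c.png

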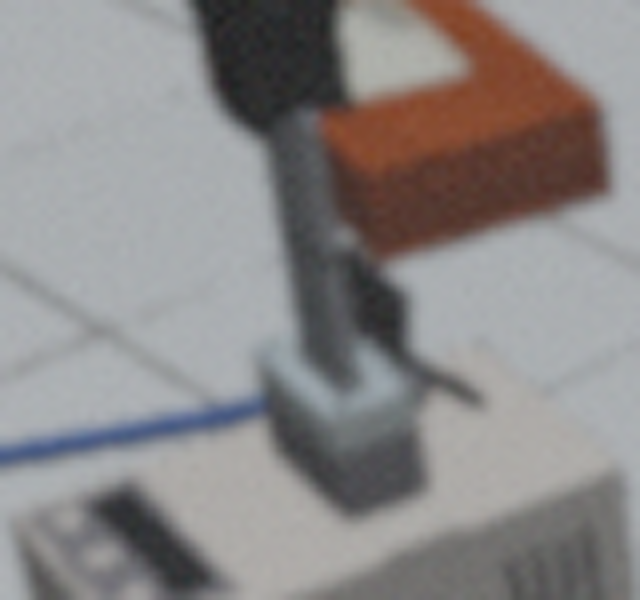

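```bash
python3 - <<'E'
from h import *
np.set_printoptions(precision=4,suppress=True)
from cell import *
dx,dy=-.0014,.0008
for z in (.180,.170,.160,.1535):
    r=ctrl.move_linear(rd((dx,dy,z)),max_speed=.03,f_stop=6)
    ctrl.wait(.1)
    s=status.observe(); print(r,s["time_s"],s["tool_pos"],s["force"],s["torque"],s["width"])
    if r: break
for n in ["wrist","scene"]:
    c=cams.calibration(n); im,d=cams.capture(n)
    cv2.imwrite(f"pics/{n}7.png",im[:,:,::-1]); np.savez(f"pics/{n}7_c.npz",**c)
    u,v=proj(c,rd((0,0,.12))).astype(int)
    cv2.imwrite(f"pics/{n}7c.png",cv2.resize(im[v-30:v+30,u-30:u+34,::-1],(640,600),interpolation=cv2.INTER_CUBIC))
E
```

```text
False 23.7667 [0.5354 0.2225 0.1801] [-0.3331  0.6798 -1.3433] [-0.0815  0.0995 -0.0416] 0.011501875550837554
False 24.35 [0.5354 0.2225 0.1701] [-0.2003 -1.0084 -1.2921] [-0.1436  0.0449  0.056 ] 0.011713374019531934
False 24.9333 [0.5354 0.2225 0.1601] [ 0.0272 -0.3374 -0.7657] [-0.108   0.0257 -0.0101] 0.011853515425844265
False 25.4 [0.5354 0.2225 0.1535] [ 0.5825  0.6781 -1.1752] [-0.1179  0.0884  0.0539] 0.01171782144065925
```

View pics/wrist7c.png

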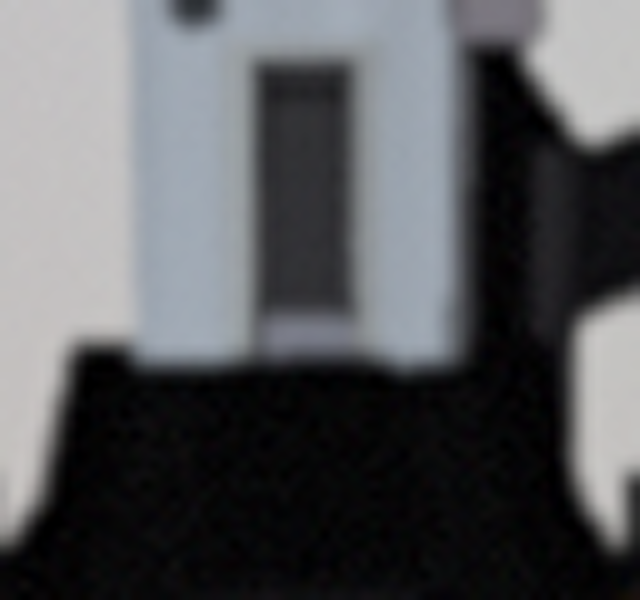

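View pics/scene7c.png

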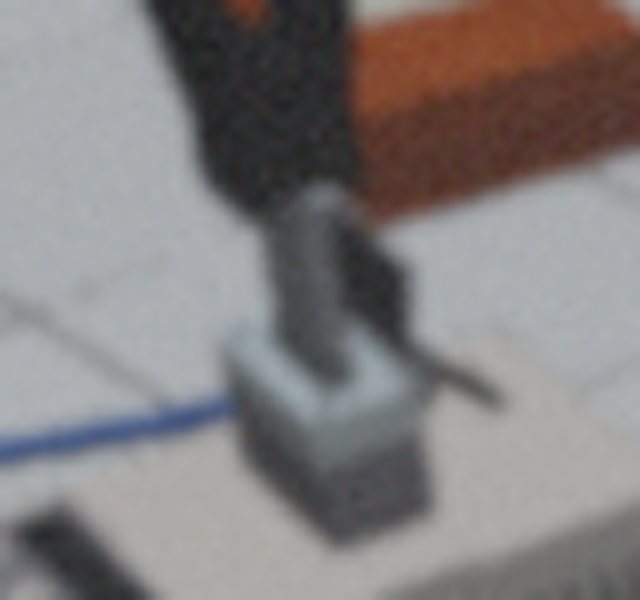

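```bash
python3 - <<'E'
from h import *
for n in (4,5,6,7):
    g=cv2.cvtColor(cv2.imread(f"pics/wrist{n}.png"),cv2.COLOR_BGR2GRAY)
    print(n,[int(x) for x in g[198:212,317:323].mean(1)],"| 222:",[int(x) for x in g[222:234,317:323].mean(1)])
c=np.load("pics/wrist7_c.npz")
print([proj(c,rd((dx,.018,.11)))[1] for dx in (0,)],proj(c,rd((0,0,.12))))
E
```

```text
4 [63, 64, 63, 64, 63, 61, 58, 50, 46, 53, 58, 58, 58, 58] | 222: [56, 57, 56, 56, 58, 71, 101, 129, 138, 123, 83, 37]
5 [53, 53, 53, 52, 52, 52, 51, 44, 39, 47, 51, 52, 52, 53] | 222: [54, 54, 54, 54, 53, 65, 94, 122, 131, 117, 79, 35]
6 [51, 51, 51, 51, 52, 52, 50, 44, 40, 46, 51, 52, 52, 53] | 222: [53, 52, 53, 51, 52, 64, 92, 120, 128, 114, 77, 33]
7 [164, 164, 162, 153, 129, 83, 48, 39, 36, 45, 49, 50, 49, 49] | 222: [49, 49, 49, 48, 49, 61, 89, 115, 124, 112, 79, 36]
[np.float64(200.20632894437827)] [320.83396343 227.35672228]
```

```bash
python3 - <<'E'
from h import *
np.set_printoptions(precision=4,suppress=True)
from cell import *
dx,dy=-.0014,.0008
r=ctrl.move_linear(rd((dx,dy,.149)),max_speed=.02,f_stop=6)
ctrl.wait(.3)
s=status.observe(); print(r,s["time_s"],s["tool_pos"],s["force"],s["torque"],s["width"],Ro.from_quat(s["tcp_rot"]).as_matrix()[:,2])
for n in ["wrist","scene","top"]:
    c=cams.calibration(n); im,d=cams.capture(n)
    cv2.imwrite(f"pics/{n}8.png",im[:,:,::-1]); np.savez(f"pics/{n}8_c.npz",**c)
    u,v=proj(c,rd((0,0,.12))).astype(int); print(u,v)
    cv2.imwrite(f"pics/{n}8c.png",cv2.resize(im[v-30:v+30,u-30:u+34,::-1],(640,600),interpolation=cv2.INTER_CUBIC))
    if n=="wrist":
        g=cv2.cvtColor(im,cv2.COLOR_RGB2GRAY); print([int(x) for x in g[198:212,317:323].mean(1)])
E
```

```text
False 26.175 [0.5354 0.2225 0.149 ] [ 0.6837 -0.2136 -1.055 ] [-0.0375  0.0464 -0.0199] 0.01176354156331607 [ 0.      0.0001 -1.    ]
320 229
[163, 164, 164, 164, 159, 144, 113, 67, 37, 44, 49, 48, 49, 49]
200 193
223 273
```

View pics/wrist8c.png

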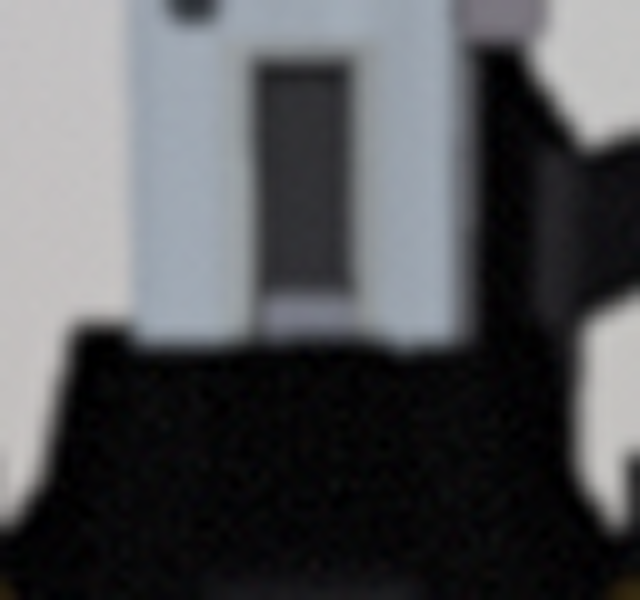

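View pics/scene8c.png

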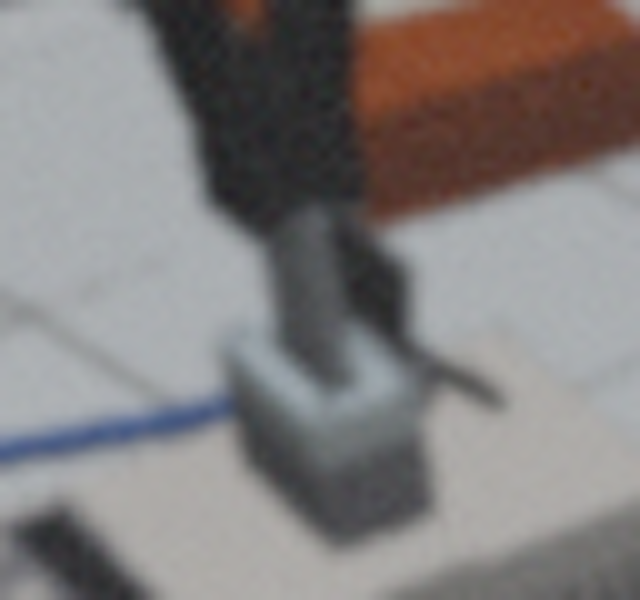

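View pics/scene8.png

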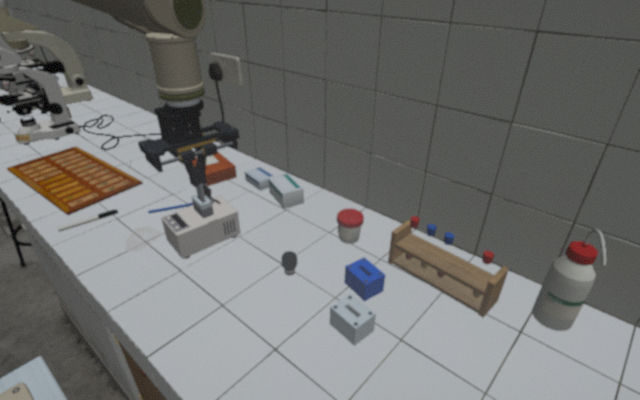

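```bash
python3 - <<'E'
from cell import *
print(ctrl.close_job())
E
```

```text
the job is handed in; nothing more can be done
None
```

The job is handed in. The cap is open, the reference plate is in the slot with its line at the collar's top, and the gripper still holds it by the grip. The clock read 26.2 s at the last check.

- **Cap:** My first press on the lever stopped early. The fingertips were too far out and pushed against the lever's tip (138 mm above the worktop, 8 N limit). I backed off and pressed again along the lever's arc until it met its stop. The pictures show the cap standing clear of the slot.
- **Plate:** I gripped it in the storage block and lifted it out, with no slip seen in the wrist pictures. Over the slot the wrist picture showed it 1.4 mm off across and 0.8 mm off along, so I shifted it before lowering. It went in with about 1 N on the tool.
- **Final checks:**
  - The tool points straight down to about 0.0001 and sits at z 149.0 mm. From the height at which I gripped the plate, that puts the line at 110 mm, level with the collar.
  - In the wrist picture the line sits right at the rim of the slot's mouth, but that view shows height only weakly. The exact level therefore rests mainly on the arm's own position.
  - In one scene picture after the lift, the line sat about 1 px (some 2 mm) lower than expected. That is within the calibration's error, so I did not correct for it.
- **Bystanders:** The eyepiece, the sample cup and the carton look unmoved in the last scene picture.

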